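Set the stop collars to the fork gauge and lock them on the shaft flats

ROBOT

A 6-joint arm with a two-finger parallel gripper is mounted at the origin on a cart in front of the work surface, level with it; the furniture and walls round the work are solid. World frame = base frame: x ahead of the robot, y to its left, z up, the work surface at z = 0. Lengths are in mm, angles in rad, forces in N, time in s.
With the tool pointing down it reaches from about 425 to 950 mm from the base axis. Payload 3.5 kg.
Tool frame: the origin (TCP) lies midway between the tips of the shut fingers; the grasp point (between the pads) lies 19 mm behind it (r.tcp_to_grasp is the distance from the TCP to the grasp point, in mm); x points along the fingers, z is the direction in which the jaws open and shut, and the axes are right-handed (so a half turn about x gives the same grasp; the last joint's range is limited). The gripper opens to 85 mm and grips with 20 to 120 N. Pads are 22 mm wide; open, the fingers measure 114 mm over their backs; the gripper's body (76 mm by 85 mm) begins 54 mm behind the grasp point. The pads swing forward as they close: fully open they stand 13 mm farther back than shut.
Start: joints at [-1.46, 0.286, 1.577, -0, 1.279, -0.15], TCP at [174.076, -652.153, 231.325] pointing down, gripper open.
Joint ranges: [-2.77, 2.77], [-0.9, 2.22], [0.21, 2.48], [-1.53, 4.67], [0.24, 2.81], [-2.84, 2.84]. Speed limits (rad/s): [2.79, 2.79, 3.14, 3.14, 3.14, 3.14].

INTERFACE

Orientations are given as a rotation vector (axis times angle).
In Python, from bench import r gives the robot as it stands. Calls block until the motion is done:
- r.move_pose(position, orientation): joint-space move of the TCP to a pose.
- r.move_straight(position, rot=None, rate=150): straight line of the TCP; rot=None keeps the orientation; rate is the mean speed in mm/s.
- r.set_joints(angles): joint-space move.
- r.set_gripper(opening, strength=None): opening from 0.0 (shut) to 1.0 (fully open); strength is the grip in N (None keeps the last); returns when the fingers have stopped.
- r.dwell(seconds).
- r.ik(position, orientation): joint angles nearest the present ones, or None.
- r.read_state(): the state.
- r.read_camera(name): name is "side" or "top" or "wrist"; returns the picture (480x640x3 uint8, blue, green, red); there is no depth.
- r.camera_params(name): a dict with "vertical_fov" (degrees; the focal length in pixels is half the picture's height over the tangent of half this angle, whatever the lens; pixels are square), "cx", "cy" (the principal point, pixels), "rvec" (rotation vector, rad) and "tvec" (3), from world to camera coordinates, as OpenCV has them; the wrist camera has in their place "mount" (4x4, takes a point from camera to tool coordinates, whose origin is the TCP and whose axes are the tool frame's). Camera axes: x right, y down, z forward; pixel columns grow to the right and rows downward; lengths in mm; the calibration is good to about 2 mm. A picture is of the moment at which its call begins: read the wrist's pose just before it. camera_params takes no time and is no camera call.
A pose or a line that the arm cannot do raises r.Unreachable and nothing moves.
- r.hand_in(): hands the job in, once; it reports no verdict.
The state is a dict: "clock": time; "joint_pos": joint angles; "qvel": joint speeds; "effort": joint torques, N m; "tcp_pos": TCP position; "tcp_rot": TCP orientation; "wrist_force": force on the tool from outside, world axes, zero at the start; "moment": the same for the moment, N m; "opening": opening from 0.0 (shut) to 1.0 (fully open).
Only numpy, scipy, OpenCV 4.12 (cv2) and the standard library are available. Lean on these libraries where they do the work, as an engineer would, in place of code of your own. Each camera call takes 0.05 s, during which the arm holds its last target.

TASK

Set the collar on every stop post to the gap of the fork gauge: slide the gauge under the collar round the shaft, push the collar down until it rests on the gauge, turn the collar until its set screw faces the flat of the shaft, and only then swing its clamping lever right over to tighten it. When every collar is set and tight, put the gauge back flat in its wooden tray, upright tab up, and leave the other things on the bench where they are.

Things in the scene. Friction and masses are not known exactly. Their poses are not given: they have to be found in the camera images.
- post_a: heavy stop post (5 kg, not to be carried): grey base 170 x 90 x 25 mm, 125 mm behind to 45 mm ahead of the shaft axis along its x; upright bright 20 mm shaft, top 113 mm above the bench, D-shaped: a 4 mm deep flat all along it faces 75 deg to the left of the base's +x (yaw +1.309). Origin on the axis at the bench; x points away from the robot (within 0.2 rad). May be absent; posts stand in any order
- height_a (a joint): sliding of the collar on shaft a, m, up positive: 0 when its underside is 16 mm (the gauge's thickness) above the base plate; range -0.012 to +0.022; stays where it is left, needs about 7 N to slide
- collar_a (a joint): turning of collar a about its shaft, rad, counter-clockwise from above positive: 0 when the set screw faces the flat; free both ways to 2.6, stiff (about 0.25 N m), stays where it is left. The collar is a round dark steel ring 54 mm in diameter and 30 mm high
- collar_a_top (a point): centre of the top face of collar a (its x axis points along the set screw, outward)
- screw_a (a joint): set screw of collar a, turned by its black clamping lever, rad: 0 loose, lever upright; 1.57 tight at its stop, lever level. The screw lies radially at mid-height of the collar; looking from outside at the screw head, tightening is clockwise: the lever's tip goes over to the right. About 2 N at the tip; stays where left
- lever_a_hub (a point): where lever a meets the screw's axis, 44 mm from the shaft axis, 15 mm below the collar's top; the lever is a 9 mm bar from here to a 13 mm ball centred 34 mm away
- post_b: heavy stop post (5 kg, not to be carried): grey base 170 x 90 x 25 mm, 125 mm behind to 45 mm ahead of the shaft axis along its x; upright bright 20 mm shaft, top 113 mm above the bench, D-shaped: a 4 mm deep flat all along it faces 75 deg to the right of the base's +x (yaw -1.309). Origin on the axis at the bench; x points away from the robot (within 0.2 rad). May be absent; posts stand in any order
- height_b (a joint): sliding of the collar on shaft b, m, up positive: 0 when its underside is 16 mm (the gauge's thickness) above the base plate; range -0.012 to +0.022; stays where it is left, needs about 7 N to slide
- collar_b (a joint): turning of collar b about its shaft, rad, counter-clockwise from above positive: 0 when the set screw faces the flat; free both ways to 2.6, stiff (about 0.25 N m), stays where it is left. The collar is a round dark steel ring 54 mm in diameter and 30 mm high
- collar_b_top (a point): centre of the top face of collar b (its x axis points along the set screw, outward)
- screw_b (a joint): set screw of collar b, turned by its black clamping lever, rad: 0 loose, lever upright; 1.57 tight at its stop, lever level. The screw lies radially at mid-height of the collar; looking from outside at the screw head, tightening is clockwise: the lever's tip goes over to the right. About 2 N at the tip; stays where left
- lever_b_hub (a point): where lever b meets the screw's axis, 44 mm from the shaft axis, 15 mm below the collar's top; the lever is a 9 mm bar from here to a 13 mm ball centred 34 mm away
- post_c: heavy stop post (5 kg, not to be carried): grey base 170 x 90 x 25 mm, 125 mm behind to 45 mm ahead of the shaft axis along its x; upright bright 20 mm shaft, top 113 mm above the bench, D-shaped: a 4 mm deep flat all along it faces 45 deg to the left of the base's +x (yaw +0.785). Origin on the axis at the bench; x points away from the robot (within 0.2 rad). May be absent; posts stand in any order
- height_c (a joint): sliding of the collar on shaft c, m, up positive: 0 when its underside is 16 mm (the gauge's thickness) above the base plate; range -0.012 to +0.022; stays where it is left, needs about 7 N to slide
- collar_c (a joint): turning of collar c about its shaft, rad, counter-clockwise from above positive: 0 when the set screw faces the flat; free both ways to 2.6, stiff (about 0.25 N m), stays where it is left. The collar is a round dark steel ring 54 mm in diameter and 30 mm high
- collar_c_top (a point): centre of the top face of collar c (its x axis points along the set screw, outward)
- screw_c (a joint): set screw of collar c, turned by its black clamping lever, rad: 0 loose, lever upright; 1.57 tight at its stop, lever level. The screw lies radially at mid-height of the collar; looking from outside at the screw head, tightening is clockwise: the lever's tip goes over to the right. About 2 N at the tip; stays where left
- lever_c_hub (a point): where lever c meets the screw's axis, 44 mm from the shaft axis, 15 mm below the collar's top; the lever is a 9 mm bar from here to a 13 mm ball centred 34 mm away
- gauge: loose aluminium fork gauge, 0.22 kg: bar 122 x 46 x 16 mm, its +x end with a 24 mm wide slot open to +x, prongs 24 mm ahead of the origin. Origin on the underside, at the shaft axis when the shaft is home in the slot (slot ends 12 mm behind it); z up. Upright grip tab centred 80 mm behind the origin, 12 mm thick along y, 34 mm long along x, top 58 mm above the underside
- gauge_mid (a point): middle of the gauge's underside, 37 mm behind its origin
- tray: fixed open wooden tray, 172 x 112 mm outside, walls 6 mm thick and 14 mm high, floor 6 mm; the gauge starts in it, prongs toward tray +x. Origin under its centre, long side along its x, z up
- v_block_a: dark V-block 50 x 60 x 34 mm, not to be disturbed
- steel_plate: flat steel plate 62 x 110 x 6 mm, not to be disturbed
- nut_m16: steel nut 24 mm across, 13 mm high, not to be disturbed

How it is judged (in metres and radians):
On the way, in this order (a step that is already met when the one before it is completed fails the run):
1. the gauge lies on a base plate under a collar, home round the shaft (((horizontal distance between gauge and post_a below 0.008 m and height (world z) of gauge between 0.021 and 0.031 m) or (horizontal distance between gauge and post_b below 0.008 m and height (world z) of gauge between 0.021 and 0.031 m) or (horizontal distance between gauge and post_c below 0.008 m and height (world z) of gauge between 0.021 and 0.031 m))), for 0.2 s.
2. every collar rests at gauge height with its set screw at the flat and tightened (value of joint height_a between -0.002 and 0.002 m and value of joint collar_a between -0.15 and 0.15 rad and value of joint each of screw_a, screw_b, screw_c above 1.35 rad and value of joint height_b between -0.002 and 0.002 m and value of joint collar_b between -0.15 and 0.15 rad and value of joint height_c between -0.002 and 0.002 m and value of joint collar_c between -0.15 and 0.15 rad), for 0.2 s.
At the end, for the whole second after the job is handed in: Every collar present has its underside 16 mm above its base plate within 2 mm, its set screw within 0.15 rad of the middle of the flat and its lever past 1.35 rad; the gauge lies flat (within 0.12 rad) inside the tray on its floor, tab up, at rest (all of step 2 and x of gauge_mid in the frame of tray between -0.03 and 0.03 m and y of gauge_mid in the frame of tray between -0.036 and 0.036 m and z of gauge_mid in the frame of tray below 0.012 m and angle between gauge's own z axis and vertical below 0.12 rad and linear speed of gauge below 0.03 m/s); the robot touches nothing.
It fails at once if a set screw is tightened while it does not face the flat or its collar still stands high (lever past 0.9 rad with the collar more than 0.3 rad off or more than 6 mm too high) ((value of joint screw_a above 0.9 rad and (value of joint collar_a above 0.3 rad or value of joint collar_a below -0.3 rad or value of joint height_a above 0.006 m)) or (value of joint screw_b above 0.9 rad and (value of joint collar_b above 0.3 rad or value of joint collar_b below -0.3 rad or value of joint height_b above 0.006 m)) or (value of joint screw_c above 0.9 rad and (value of joint collar_c above 0.3 rad or value of joint collar_c below -0.3 rad or value of joint height_c above 0.006 m))).
It fails at once if the V-block, the steel plate or the nut is moved more than 30 mm (distance of any of v_block_a, steel_plate, nut_m16 from where it was at the start of the episode above 0.03 m).
Of post_a, post_b, post_c only 2 to 3 are there at a start; the rules pass over those that are not, and their reading is None.
At some moment in a run one of gauge may be knocked a few centimetres aside while the robot is not near it.
Once in a run the grip may slacken for a moment while it holds something.
It also fails if it takes over 210 s, if anything falls off the work surface, if the arm or the gripper's body presses on something with over 40 N, if the wrist force passes 120 N, or if a joint passes its speed limit or range.

## Working session

There is one attempt and no reset: what is moved stays moved. The work goes in short steps, each a Python script; the robot and the scene stay as the last script left them, time stands still between calls to the robot, and variables do not carry over. Pictures are saved under pics/ and viewed, and the job is handed in when it is done.

```bash
ls; mkdir -p pics; python3 - <<'E'
from bench import r
import cv2
for n in ("side","top","wrist"):
    cv2.imwrite(f"pics/{n}0.png", r.read_camera(n)); print(n, r.camera_params(n))
s=r.read_state(); print(s)
E
```

```text
pics
side {'vertical_fov': 52.12072820798033, 'cx': 321.68551692569946, 'cy': 242.79155001491776, 'rvec': array([ 2.23136231, -0.25676916,  0.15145996]), 'tvec': array([-584.12707981,  197.3119958 , 1037.43825436])}
top {'vertical_fov': 56.2473699116152, 'cx': 322.79681403567383, 'cy': 229.21233331297083, 'rvec': array([ 2.11781265, -2.17863118,  0.1346235 ]), 'tvec': array([ 96.54609199, 613.12177445, 887.36952388])}
wrist {'vertical_fov': 63.127241204529994, 'cx': 314.50029685378007, 'cy': 243.5966013020232, 'mount': array([[ 3.15735345e-05, -3.11512354e-01,  9.50242102e-01,
        -1.42668505e+02],
       [ 1.57480951e-04, -9.50242089e-01, -3.11512355e-01,
         8.02084338e+01],
       [ 9.99999987e-01,  1.59480576e-04,  1.90547604e-05,
         6.21135934e-02],
       [ 0.00000000e+00,  0.00000000e+00,  0.00000000e+00,
         1.00000000e+00]])}
{'clock': 0.15, 'joint_pos': array([-1.46001587e+00,  2.87007338e-01,  1.57783102e+00, -2.89066093e-05,
        1.27862512e+00, -1.50001775e-01]), 'qvel': array([ 0.00076858, -0.00273999, -0.00450909, -0.00185059,  0.0009696 ,
        0.0004452 ]), 'effort': array([ 1.49783595e-03, -4.06600285e+01, -2.93139249e+01, -7.24845063e-05,
        3.96377320e-03, -1.24439646e-05]), 'tcp_pos': array([ 174.00283547, -651.65541548,  230.24007857]), 'tcp_rot': array([ 1.01627087,  1.32270267, -1.01405547]), 'wrist_force': array([-1.0878697 ,  0.61814055,  0.25384556]), 'moment': array([ 0.02026506, -0.05277091, -0.0053975 ]), 'opening': 1.001039584537622}
```

View pics/side0.png

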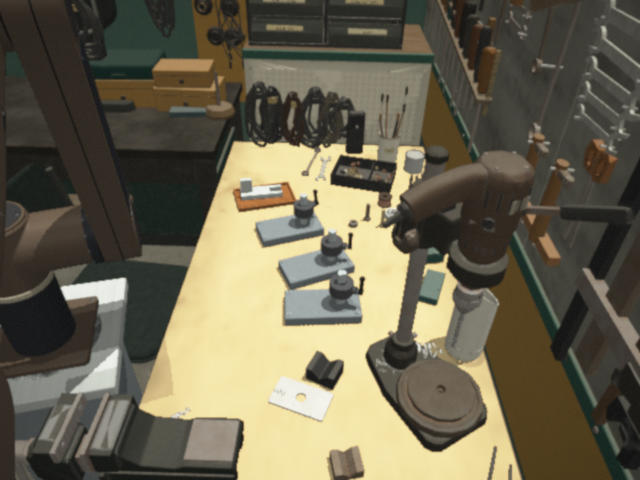

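View pics/top0.png

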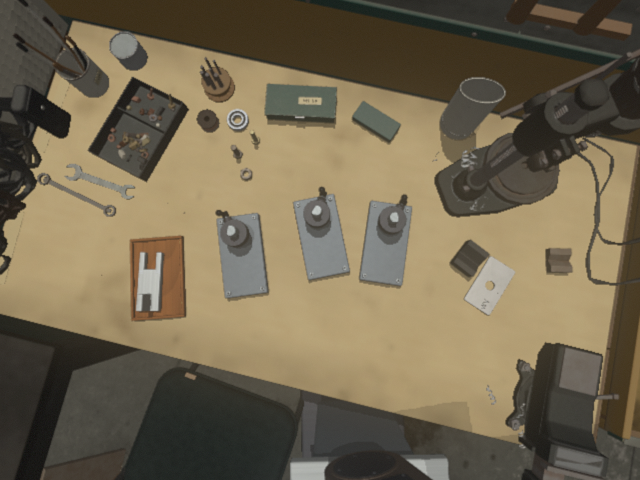

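View pics/wrist0.png

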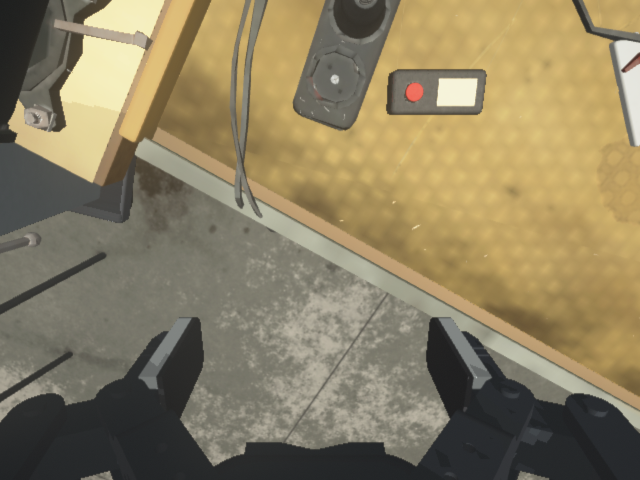

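```bash
cat > h.py <<'E'
from bench import r
import numpy as np, cv2
from scipy.spatial.transform import Rotation as R
def cam(name, st=None):
    p=r.camera_params(name); f=240/np.tan(np.radians(p["vertical_fov"]/2))
    K=np.array([[f,0,p["cx"]],[0,f,p["cy"]],[0,0,1.]])
    if "mount" in p:
        s=st or r.read_state(); T=np.eye(4); T[:3,:3]=R.from_rotvec(s["tcp_rot"]).as_matrix(); T[:3,3]=s["tcp_pos"]
        M=T@p["mount"]; Rw=M[:3,:3].T; return K,Rw,-Rw@M[:3,3]
    Rw=R.from_rotvec(p["rvec"]).as_matrix(); return K,Rw,np.array(p["tvec"]).ravel()
def ray(c,uv):
    K,Rw,t=c; o=-Rw.T@t; d=Rw.T@np.linalg.solve(K,[uv[0],uv[1],1.]); return o,d/np.linalg.norm(d)
def onz(c,uv,z):
    o,d=ray(c,uv); return o+d*(z-o[2])/d[2]
def proj(c,p):
    K,Rw,t=c; q=K@(Rw@np.asarray(p,float)+t); return q[:2]/q[2]
def tri(c1,u1,c2,u2):
    o1,d1=ray(c1,u1);o2,d2=ray(c2,u2)
    A=np.stack([d1,-d2],1); k=np.linalg.lstsq(A,o2-o1,rcond=None)[0]
    a=o1+k[0]*d1;b=o2+k[1]*d2; return (a+b)/2,np.linalg.norm(a-b)
def down(phi):  # jaw dir z at yaw phi, tool x down
    z=np.array([np.cos(phi),np.sin(phi),0]);x=np.array([0,0,-1.]);y=np.cross(z,x)
    return R.from_matrix(np.stack([x,y,z],1)).as_rotvec()
def phi_now():
    z=R.from_rotvec(r.read_state()["tcp_rot"]).as_matrix()[:,2]; return np.arctan2(z[1],z[0])
def snap(name,fn,crop=None,up=1):
    s=r.read_state(); im=r.read_camera(name); c=cam(name,s); cv2.imwrite(f"pics/{fn}_raw.png",im)
    if crop: x0,y0,x1,y1=crop; v=cv2.resize(im[y0:y1,x0:x1],None,fx=up,fy=up,interpolation=cv2.INTER_CUBIC); cv2.imwrite(f"pics/{fn}.png",v)
    else: cv2.imwrite(f"pics/{fn}.png",im)
    return im,c
E
python3 - <<'E'
from h import *
c=cam("top")
for n,uv in dict(L=(237,229),M=(319,210),R=(396,215)).items(): print(n,onz(c,uv,113).round(1))
for n,uv,z in (("tray1",(131,238),14),("tray2",(183,236),14),("tray3",(186,318),14),("tray4",(134,320),14),("tab",(147,303),60),("Lb",[(234,292)][0],25)): print(n,onz(c,uv,z).round(1))
print(phi_now())
im=cv2.imread("pics/top0.png"); cv2.imwrite("pics/t1.png",cv2.resize(im[175:330,110:430],None,fx=2.5,fy=2.5,interpolation=cv2.INTER_CUBIC))
E
```

```text
L [611.2 242.6 113. ]
M [643.4  84.9 113. ]
R [629.3 -62.  113. ]
tray1 [612.3 489.   14. ]
tray2 [613.3 377.8  14. ]
tray3 [441.2 369.1  14. ]
tray4 [440.  477.7  14. ]
tab [475.1 433.   60. ]
Lb [492.  266.7  25. ]
-1.3100055056339628
```

View pics/t1.png

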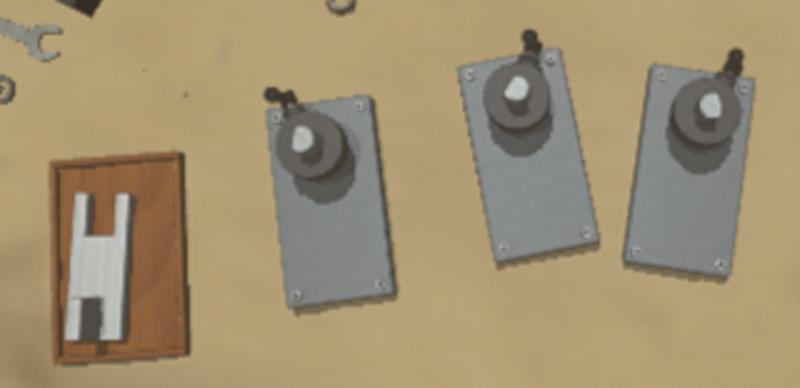

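```bash
python3 - <<'E'
from h import *
c=cam("top"); s=cam("side")
for n,uv,z in (("pressbase",(440,190),20),("pressbase2",(448,213),20),("vise",(515,425),100),("vise2",(600,350),150)): print(n,onz(c,uv,z).round(1))
print("col", onz(s,(400,355),50), tri(c,(575,95),s,(500,165)))
st=r.read_state()
for rad,z in ((450,330),(430,300)):
  a=-1.46
  q=r.ik([rad*np.cos(a),rad*np.sin(a),z],st["tcp_rot"]); print(rad,q)
for n,p in dict(R=(629,-62),M=(643,85),L=(611,243),T=(525,430)).items():
  for ph in (-np.pi/2,np.pi/2): print(n,ph,r.ik([p[0],p[1],240],down(ph)))
E
```

```text
pressbase [ 695.7 -173.3   20. ]
pressbase2 [ 645.5 -187.1   20. ]
vise [ 237.8 -261.4  100. ]
vise2 [ 373.7 -400.6  150. ]
col [ 696.23838895 -249.81666147   50.        ] (array([ 756.7994217 , -253.98138778,  446.15785344]), np.float64(81.00005100548337))
450 [-1.68589135e+00 -2.91866357e-01  1.97608947e+00 -4.48758380e-04
  1.45918665e+00 -3.75835224e-01]
430 [-1.69658215e+00 -3.30425530e-01  2.05853442e+00 -4.71050230e-04
  1.41529600e+00 -3.86503037e-01]
R -1.5707963267948966 [-2.58577448e-01  1.86663658e-01  1.67940198e+00 -4.44089210e-16
  1.27552702e+00  1.31221888e+00]
R 1.5707963267948966 [-0.25857745  0.18666366  1.67940198  0.          1.27552702 -1.82937377]
M -1.5707963267948966 [-2.47709260e-02  2.22742899e-01  1.63733176e+00 -4.44089210e-16
  1.28151800e+00  1.54602540e+00]
M 1.5707963267948966 [-0.02477093  0.2227429   1.63733176  0.          1.281518   -1.59556725]
L -1.5707963267948966 [ 2.24472105e-01  2.42222234e-01  1.61419221e+00 -4.44089210e-16
  1.28517821e+00  1.79526843e+00]
L 1.5707963267948966 [ 0.22447211  0.24222223  1.61419221  0.          1.28517821 -1.34632422]
T -1.5707963267948966 [ 5.37010455e-01  2.88011545e-01  1.55864026e+00 -4.44089210e-16
  1.29494085e+00  2.10780678e+00]
T 1.5707963267948966 [ 0.53701045  0.28801155  1.55864026  0.          1.29494085 -1.03378587]
```

```bash
python3 - <<'E'
from h import *
r.set_joints([-1.46,-0.32,1.976,0,1.486,-0.15]); print(r.read_state()["tcp_pos"])
r.set_joints([-0.16,-0.32,1.976,0,1.486,1.41]); print(r.read_state()["tcp_pos"])
for n,p in dict(R=(629,-62),M=(643,85),L=(611,243),T=(525,425)).items():
    r.move_pose([p[0]-(15 if n!="T" else 0),p[1],240],down(-np.pi/2)); im,c=snap("wrist","w_"+n)
    print(n,r.read_state()["clock"],r.read_state()["tcp_pos"])
    np.savez(f"w_{n}.npz",K=c[0],R=c[1],t=c[2])
E
```

```text
[ 147.7258546  -415.86761814  341.97354125]
[439.97519222  30.58712624 342.08342838]
R 4.0417 [613.93564858 -61.80842969 241.58463993]
M 4.7333 [627.90244136  84.75067138 241.07939032]
L 5.4667 [596.71575666 241.00703724 240.00201736]
T 6.3167 [526.21387328 423.1815944  239.91837418]
```

View pics/w_R.png

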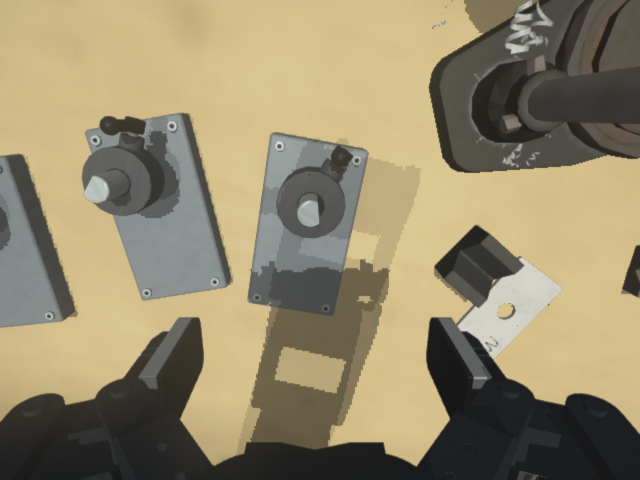

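View pics/w_M.png

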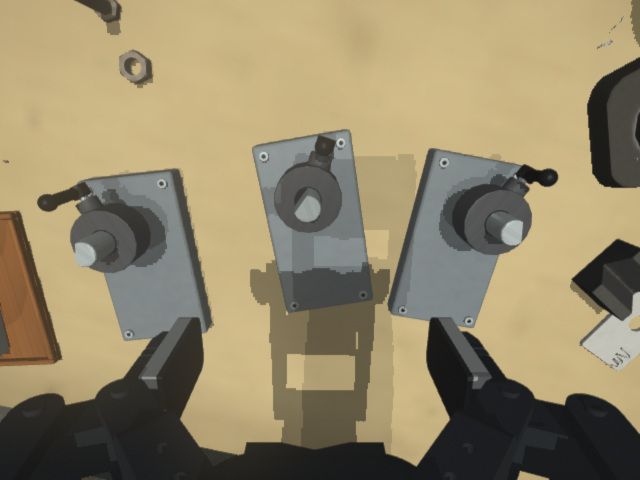

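View pics/w_L.png

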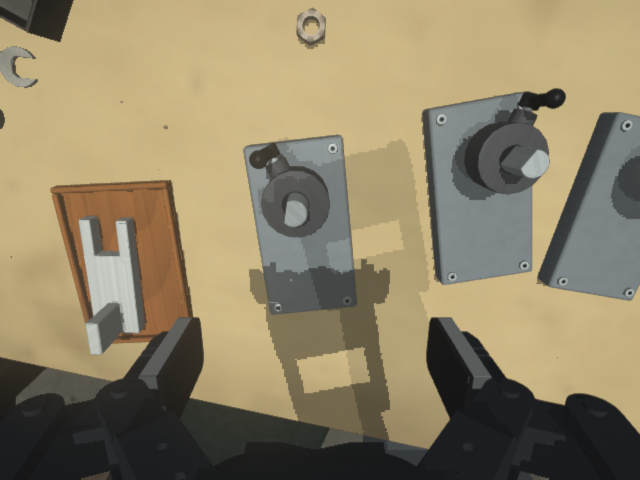

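View pics/w_T.png

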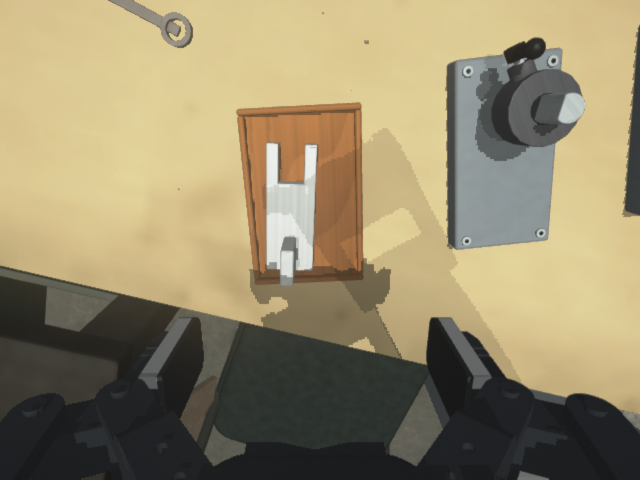

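```bash
python3 - <<'E'
import cv2,numpy as np
row=[]
for n in "LMR":
    im=cv2.imread(f"pics/w_{n}.png"); row.append(cv2.resize(im[130:240,250:360],(265,265),interpolation=cv2.INTER_CUBIC))
cv2.imwrite("pics/tops.png",np.hstack(row))
E
```

```text
(no output)
```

View pics/tops.png

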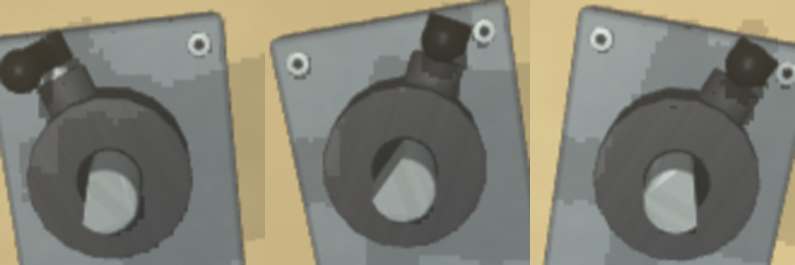

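```bash
python3 - <<'E'
from h import *
for n in "LMR":
    d=np.load(f"w_{n}.npz"); c=(d["K"],d["R"],d["t"]); im=cv2.imread(f"pics/w_{n}.png")
    hsv=cv2.cvtColor(im,cv2.COLOR_BGR2HSV)
    # base outline: bluish grey
    g=((hsv[...,0]>90)&(hsv[...,0]<125)&(hsv[...,1]>15)&(hsv[...,1]<90)).astype(np.uint8)
    g[:, :238]=0; g[:,375:]=0; g[:120]=0; g[318:]=0
    k,lab,st,ce=cv2.connectedComponentsWithStats(g)
    i=1+np.argmax(st[1:,4]); m=(lab==i).astype(np.uint8)
    cs=max(cv2.findContours(m,cv2.RETR_EXTERNAL,cv2.CHAIN_APPROX_NONE)[0],key=cv2.contourArea)
    P=np.array([onz(c,p,25)[:2] for p in cs[:,0]],np.float32)
    rc=cv2.minAreaRect(P); bx=cv2.boxPoints(rc)
    print(n,"rect",np.round(rc[0],1),np.round(rc[1],1),round(rc[2],1), bx.round(0).tolist())
    v=(hsv[...,1]<40)&(hsv[...,2]>135); k,lab,st,ce=cv2.connectedComponentsWithStats(v.astype(np.uint8))
    for i in range(1,k):
        if 238<ce[i][0]<375 and 120<ce[i][1]<318 and st[i,4]>8: print("   ",st[i].tolist(),ce[i].round(1),"z25",onz(c,ce[i],25)[:2].round(1),"z113",onz(c,ce[i],113)[:2].round(1))
E
```

```text
L rect [563.5 271.9] [4.8 5.7] 22.5 [[560.0, 274.0], [562.0, 268.0], [567.0, 270.0], [565.0, 275.0]]
    [287, 138, 55, 28, 1042] [316.7 150.4] z25 [647.2 239.3] z113 [654.4 239.9]
    [245, 147, 64, 126, 2212] [274.1 230.3] z25 [572.9 279.8] z113 [598.4 270.4]
    [272, 158, 5, 5, 17] [273.7 159.5] z25 [639.2 278. ] z113 [648.4 269.1]
    [285, 201, 21, 26, 445] [294.7 213.3] z25 [589.5 260. ] z113 [610.9 255.5]
    [326, 238, 25, 34, 642] [339.1 254.5] z25 [548.4 217.5] z113 [579.9 223.4]
    [275, 304, 5, 2, 9] [277.2 304.6] z25 [494.4 279.3] z113 [539.3 270. ]
M rect [589.5  73. ] [29.1 13.5] 85.1 [[582.0, 59.0], [595.0, 58.0], [597.0, 87.0], [584.0, 88.0]]
    [334, 132, 18, 27, 371] [342.5 146.3] z25 [682.4  60.6] z113 [688.6  66.8]
    [254, 137, 63, 52, 1569] [279.5 158.8] z25 [671.2 117.3] z113 [680.2 109.6]
    [295, 196, 25, 26, 448] [308.  209.3] z25 [624.6  91.7] z113 [645.   90.3]
    [269, 214, 23, 57, 874] [281.6 242.1] z25 [592.3 117.2] z113 [620.6 109.6]
    [314, 236, 52, 30, 1407] [337.9 251.3] z25 [582.9  62.7] z113 [613.5  68.4]
R rect [562.2 -65.7] [11.4  8.7] 17.7 [[555.0, -63.0], [558.0, -72.0], [569.0, -68.0], [566.0, -60.0]]
    [265, 134, 43, 56, 1453] [282.7 159. ] z25 [656.9 -33.4] z113 [666.  -40.5]
    [321, 144, 14, 10, 69] [327.4 147.2] z25 [667.3 -73.6] z113 [673.8 -70.8]
    [351, 149, 16, 16, 157] [358.  155.9] z25 [ 659.7 -101.2] z113 [668.1 -91.6]
    [297, 200, 22, 27, 462] [308.4 213.2] z25 [606.8 -56.3] z113 [628.2 -57.8]
    [253, 212, 31, 64, 1198] [267.4 240.4] z25 [579.9 -16.7] z113 [607.9 -27.9]
    [299, 235, 49, 29, 957] [324.6 247.9] z25 [572.3 -71.9] z113 [602.2 -69.5]
```

```bash
python3 - <<'E'
import cv2,numpy as np
row=[]
for n,(u0,v0) in dict(L=(240,130),M=(245,125),R=(240,128)).items():
    im=cv2.imread(f"pics/w_{n}.png"); row.append(cv2.resize(im[v0:v0+190,u0:u0+133],None,fx=2,fy=2,interpolation=cv2.INTER_CUBIC))
cv2.imwrite("pics/bolts.png",np.hstack(row)); print(row[0].shape)
E
```

```text
(380, 266, 3)
```

View pics/bolts.png

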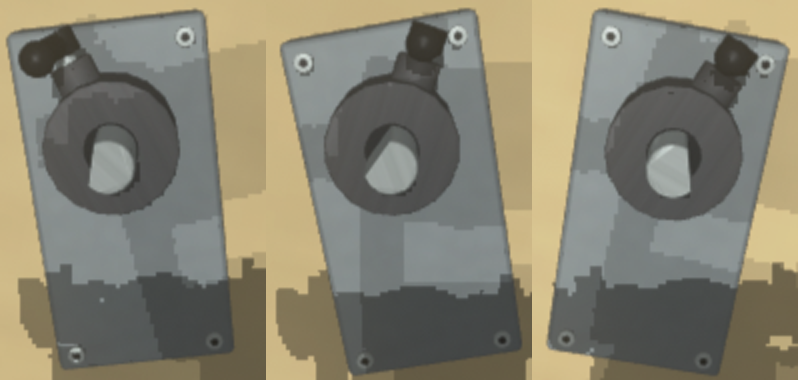

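```bash
python3 - <<'E'
from h import *
B=dict(L=[None,(332.5,148.5),(278,307.5),(347.5,300.5)],M=[(263.5,156.5),(340.5,142.5),(294.5,305.5),(363,295)],R=[(279.5,146),(357,160),(257,297.5),(325.5,308.5)])
S=dict(L=(294.7,213.3),M=(308.,209.3),R=(308.4,213.2)); F=dict(L=75,M=45,R=-75)
C=dict(L=(296,203.5),M=(245+63,125+73.5),R=(240+71,128+74.5))
for n in "LMR":
    d=np.load(f"w_{n}.npz"); c=(d["K"],d["R"],d["t"])
    p=[None if b is None else onz(c,b,25.5)[:2] for b in B[n]]
    v=p[1]-p[3]; yaw=np.arctan2(v[1],v[0]); w=p[2]-p[3]; yaws=[yaw,np.arctan2(w[1],w[0])-np.pi/2]
    ctr=(p[1]+p[2])/2
    if p[0] is not None: ctr=sum(p)/4; v=p[0]-p[2]; yaws.append(np.arctan2(v[1],v[0])); w=p[0]-p[1]; yaws.append(np.arctan2(w[1],w[0])-np.pi/2)
    y=(yaws[0] if len(yaws)<3 else (yaws[0]+yaws[2])/2)
    ax1=ctr+40*np.array([np.cos(y),np.sin(y)])
    a=np.radians(F[n])+y; ax2=onz(c,S[n],113)[:2]+1.27*np.array([np.cos(a),np.sin(a)])
    print(n,"yaws",np.round(yaws,3),"long",np.linalg.norm(p[1]-p[3]).round(1),np.linalg.norm(w).round(1),"axis bolts",ax1.round(1),"shaft",ax2.round(1),"collar@78",onz(c,C[n],78)[:2].round(1))
d=np.load("w_T.npz"); c=(d["K"],d["R"],d["t"])
for uv in [(267,143),(317,145),(313,268),(267,268)]: print(onz(c,uv,22).round(1))
print("tab",onz(c,(288,267),64).round(1), "slotL",onz(c,(279,182),22).round(1),onz(c,(305,183),22).round(1))
for uv in [(237,111),(360,104),(362,277),(257,283)]: print("tray",onz(c,uv,14).round(1))
im=cv2.imread("pics/w_T.png"); cv2.imwrite("pics/g.png",cv2.resize(im[95:295,225:375],None,fx=4,fy=3,interpolation=cv2.INTER_CUBIC)[:,:])
E
```

```text
L yaws [0.114 0.11 ] long 150.7 70.9 axis bolts [609.9 256.5] shaft [611.1 256.7] collar@78 [610.4 256.1]
M yaws [0.173 0.17  0.172 0.177] long 151.4 70.1 axis bolts [644.4  90.9] shaft [645.8  91.3] collar@78 [645.7  90.8]
R yaws [-0.18  -0.177 -0.179 -0.175] long 151.3 70.6 axis bolts [627.2 -59.3] shaft [628.3 -59. ] collar@78 [628.4 -59.3]
[582.9 465.9  22. ]
[581.1 421.1  22. ]
[462.6 425.   22. ]
[462.7 470.6  22. ]
tab [480.3 446.7  64. ] slotL [548.  456.2  22. ] [547.  432.2  22. ]
tray [610.2 492.5  14. ]
tray [616.  382.9  14. ]
tray [449.5 375.   14. ]
tray [443.  482.5  14. ]
```

View pics/g.png

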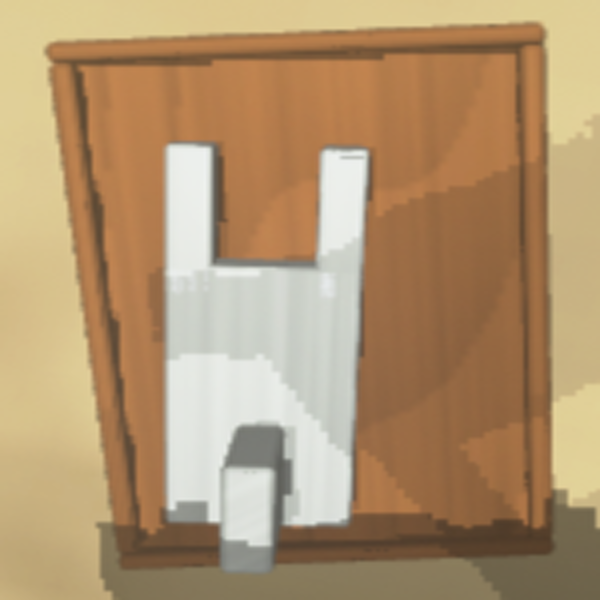

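```bash
python3 - <<'E'
from h import *
o=down(-np.pi/2-0.036)
r.set_gripper(0.5)
r.move_pose([479.7,447,110],o); r.move_straight([479.7,447,31],rate=120)
print(r.read_state()["wrist_force"]); r.set_gripper(0,70); s=r.read_state(); print(s["opening"],s["tcp_pos"],s["wrist_force"])
r.move_straight([479.7,447,130],rate=150); s=r.read_state(); print(s["opening"],s["tcp_pos"],s["wrist_force"],s["clock"])
im,c=snap("wrist","g1"); np.savez("g1.npz",K=c[0],R=c[1],t=c[2])
E
```

```text
[0.61453029 0.4729743  0.89942444]
0.12923750819264004 [480.39166049 447.58455848  32.28733514] [-0.02108796  0.36959161  3.47689821]
0.13161911036798346 [478.75717195 446.33021415 128.36891279] [-0.75290725 -0.19634673 -2.4085568 ] 9.425
```

View pics/g1.png

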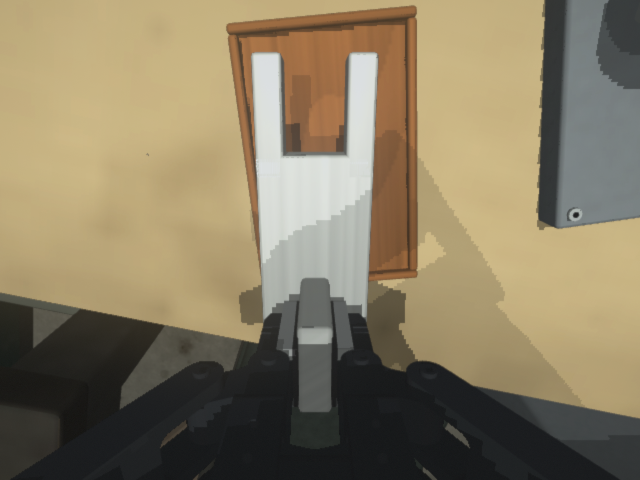

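```bash
python3 - <<'E'
from h import *
s=r.read_state(); d=np.load("g1.npz"); c=(d["K"],d["R"],d["t"])
T=R.from_rotvec(s["tcp_rot"]).as_matrix()
im=cv2.imread("pics/g1.png"); g=cv2.cvtColor(im,cv2.COLOR_BGR2GRAY)
def edges(v):
    row=g[v,230:400].astype(float); return [ (230+i) for i in range(len(row)-1) if abs(row[i+1]-row[i])>35]
for v in (70,90,110,130): print(v,edges(v))
for dz in (-8,-10,-12):
  for uv in [(253,54),(378,54),(282,155),(346,154),(314,154),(315.5,54)]:
    p=onz(c,uv,s["tcp_pos"][2]+dz); print(dz,(T.T@(p-s["tcp_pos"])).round(1),end=";")
  print()
E
```

```text
70 [231, 243, 251, 280, 348, 376]
90 [234, 245, 252, 278, 280, 347, 374]
110 [237, 253, 279, 281, 347, 373]
130 [239, 251, 254, 279, 282, 346, 374]
-8 [  7.6 100.9 -21.7];-8 [  7.7 100.9  22.1];-8 [  7.8  66.2 -12.4];-8 [ 7.8 66.6 11.8];-8 [ 7.8 66.6 -0.3];-8 [  7.7 100.9   0.2];
-10 [  9.6 101.2 -22. ];-10 [  9.7 101.2  22.4];-10 [  9.8  66.  -12.6];-10 [ 9.8 66.4 11.9];-10 [ 9.8 66.4 -0.3];-10 [  9.7 101.2   0.2];
-12 [ 11.6 101.4 -22.3];-12 [ 11.7 101.5  22.7];-12 [ 11.8  65.8 -12.8];-12 [11.8 66.2 12.1];-12 [11.8 66.2 -0.3];-12 [ 11.7 101.4   0.2];
```

```bash
cat >> h.py <<'E'
POST=dict(L=(610.8,256.6,0.114),M=(645.4,91.1,0.173),R=(628.1,-59.2,-0.178))
FL=dict(L=np.radians(75),M=np.radians(45),R=np.radians(-75))
def go(p,rot=None,rate=120,tol=0.6,n=3):
    """straight move, then trim the standing error"""
    p=np.array(p,float); cmd=p.copy()
    r.move_straight(cmd,rot,rate)
    for _ in range(n):
        r.dwell(0.15); e=p-r.read_state()["tcp_pos"]
        if np.linalg.norm(e)<tol: break
        cmd=cmd+e; r.move_straight(cmd,rot,60)
    return cmd
def gpose(n,back,z,off=78.,lat=0.):
    x,y,a=POST[n]; k=off+back
    return np.array([x-k*np.cos(a)-lat*np.sin(a),y-k*np.sin(a)+lat*np.cos(a),z])
E
python3 - <<'E'
from h import *
n="L"; a=POST[n][2]; o=down(a-np.pi/2)
r.move_pose(gpose(n,62,120),o); cmd=go(gpose(n,58,53.2),o); s=r.read_state(); print(s["tcp_pos"],gpose(n,58,53.2),cmd,s["opening"],s["wrist_force"],s["clock"], phi_now()-(a-np.pi/2))
im,c=snap("wrist","i1"); np.savez("i1.npz",K=c[0],R=c[1],t=c[2])
E
```

```text
[475.92097799 241.42711118  53.43524085] [475.68277134 241.12955985  53.2       ] [475.68277134 241.12955985  53.2       ] 0.13015532886079237 [ 1.40274076 -0.09035866 -1.97207058] 11.175 0.0003532835112836086
```

View pics/i1.png

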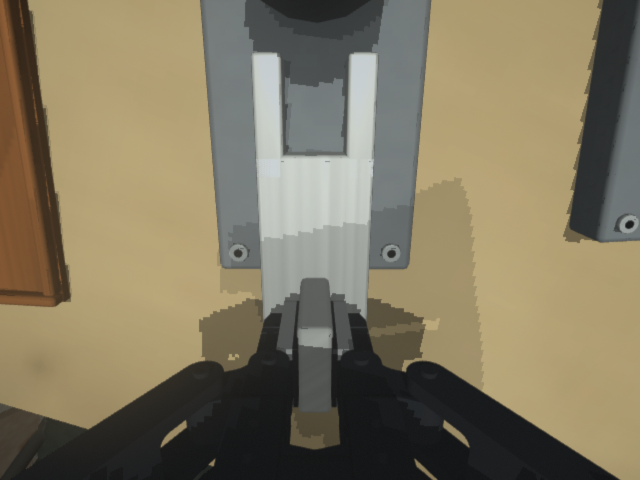

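```bash
cat >> h.py <<'E'
def insert(n,off=78.,lat=0.,z=53.2):
    f0=r.read_state()["wrist_force"]
    for b in (40,28,18,10,4,0):
        r.move_straight(gpose(n,b,z,off,lat),rate=80)
        s=r.read_state(); df=s["wrist_force"]-f0; print(b,df.round(1),s["tcp_pos"].round(1))
        if np.linalg.norm(df[:2])>12: print("STOP"); return False
    return True
E
python3 - <<'E'
from h import *
print(insert("L"))
s=r.read_state();print(s["clock"],s["opening"])
snap("wrist","i2")
E
```

```text
40 [-0.5 -0.3 -1.3] [494.  243.1  53.4]
28 [-1.3 -0.2 -0.6] [505.7 244.5  53.3]
18 [-0.3 -0.4 -0.1] [515.7 245.7  53.3]
10 [-0.7  1.3  0.2] [523.6 246.6  53.3]
4 [-0.8  0.2 -0.4] [529.7 247.3  53.3]
0 [-0.5 -1.   0.5] [533.6 247.8  53.3]
True
12.925 0.1301196983267792
```

View pics/i2.png

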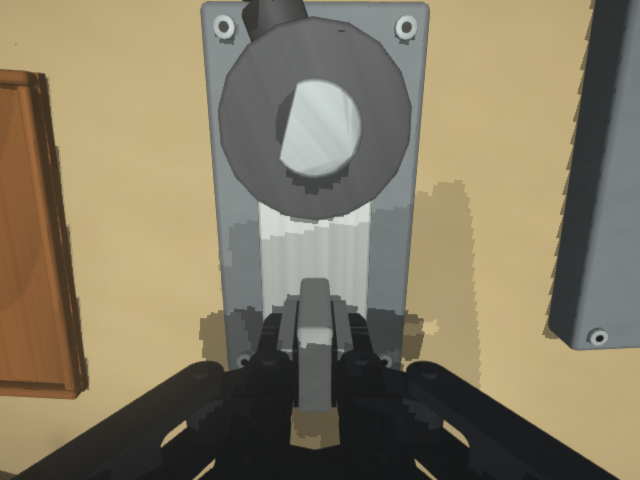

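```bash
cat >> h.py <<'E'
def lower_release(dz=4):
    s=r.read_state(); p=s["tcp_pos"].copy(); f0=s["wrist_force"][2]; z=p[2]
    for i in range(int(dz/0.5)):
        z-=0.5; r.move_straight([p[0],p[1],z],rate=30); r.dwell(.05); f=r.read_state()["wrist_force"][2]-f0
        if f>5: break
    print("lowered",r.read_state()["tcp_pos"].round(1),"dF",round(f,1))
    r.set_gripper(0.3); s=r.read_state(); p=s["tcp_pos"]
    r.move_straight([p[0],p[1],p[2]+85],rate=200)
def press(n,phi,fmax=28,z0=92):
    x,y,a=POST[n]; r.move_pose([x,y,150],down(phi)); r.set_gripper(0.40)
    go([x,y,122],rate=150); r.move_straight([x,y,z0],rate=100); r.dwell(.1); f0=r.read_state()["wrist_force"][2]; z=z0
    L=[]
    while z>60:
        z-=1; r.move_straight([x,y,z],rate=30); r.dwell(.05); s=r.read_state(); f=s["wrist_force"][2]-f0; L.append((z,round(s["tcp_pos"][2],1),round(f,1)))
        if f>fmax: break
    print(L); r.move_straight([x,y,130],rate=200)
E
python3 - <<'E'
from h import *
lower_release()
print(r.read_state()["clock"])
x,y,a=POST["L"]
press("L",a+np.radians(-67))
print(r.read_state()["clock"])
E
```

```text
lowered [533.5 247.8  51.2] dF 5.6
15.3417
[(91, np.float64(91.5), np.float64(0.1)), (90, np.float64(90.0), np.float64(-0.5)), (89, np.float64(88.9), np.float64(-0.4)), (88, np.float64(87.9), np.float64(0.1)), (87, np.float64(86.9), np.float64(-0.8)), (86, np.float64(85.9), np.float64(-0.1)), (85, np.float64(84.9), np.float64(-0.5)), (84, np.float64(83.9), np.float64(0.5)), (83, np.float64(83.2), np.float64(0.3)), (82, np.float64(82.8), np.float64(4.5)), (81, np.float64(81.6), np.float64(5.5)), (80, np.float64(80.5), np.float64(5.5)), (79, np.float64(79.4), np.float64(5.3)), (78, np.float64(78.3), np.float64(4.7)), (77, np.float64(77.2), np.float64(5.0)), (76, np.float64(76.1), np.float64(5.0)), (75, np.float64(75.1), np.float64(3.8)), (74, np.float64(74.1), np.float64(4.5)), (73, np.float64(73.1), np.float64(5.1)), (72, np.float64(72.1), np.float64(4.0)), (71, np.float64(71.1), np.float64(5.2)), (70, np.float64(70.3), np.float64(4.9)), (69, np.float64(70.2), np.float64(9.1)), (68, np.float64(70.2), np.float64(12.3)), (67, np.float64(70.2), np.float64(15.8)), (66, np.float64(70.1), np.float64(19.1)), (65, np.float64(70.1), np.float64(22.5)), (64, np.float64(70.1), np.float64(25.1)), (63, np.float64(70.0), np.float64(30.5))]
27.0917
```

```bash
python3 - <<'E'
from h import *
snap("wrist","p1"); s=r.read_state(); print(s["tcp_pos"],phi_now())
E
```

```text
[609.20682187 256.15159321 127.22946715] -1.055410994102844
```

View pics/p1.png

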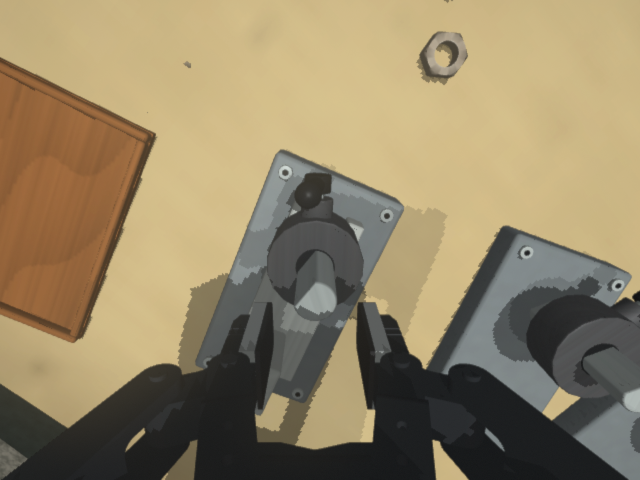

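```bash
cat >> h.py <<'E'
def hubpix(c,n,psis,z=56,rad=44):
    x,y,a=POST[n]
    for p in psis: 
        t=a+np.radians(p); print(p,proj(c,[x+rad*np.cos(t),y+rad*np.sin(t),z]).round(1),"ball",proj(c,[x+rad*np.cos(t),y+rad*np.sin(t),z+34]).round(1), "stub30",proj(c,[x+30*np.cos(t),y+30*np.sin(t),z]).round(1))
E
python3 - <<'E'
from h import *
c=cam("wrist"); x,y,a=POST["L"]
print("axis71",proj(c,[x,y,71]),"113",proj(c,[x,y,113]))
hubpix(c,"L",[10,15,20,25])
im=cv2.imread("pics/p1_raw.png"); cv2.imwrite("pics/p1z.png",cv2.resize(im[160:320,250:380],None,fx=4,fy=3.7,interpolation=cv2.INTER_CUBIC))
E
```

```text
axis71 [315.13159582 266.45078456] 113 [315.18698618 301.53926941]
10 [333.2 183.5] ball [336.5 195.9] stub30 [327.2 207.8]
15 [326.4 182.2] ball [328.4 194.4] stub30 [322.6 207. ]
20 [319.4 181.6] ball [320.2 193.6] stub30 [318.  206.6]
25 [312.4 181.5] ball [311.9 193.6] stub30 [313.3 206.5]
```

View pics/p1z.png

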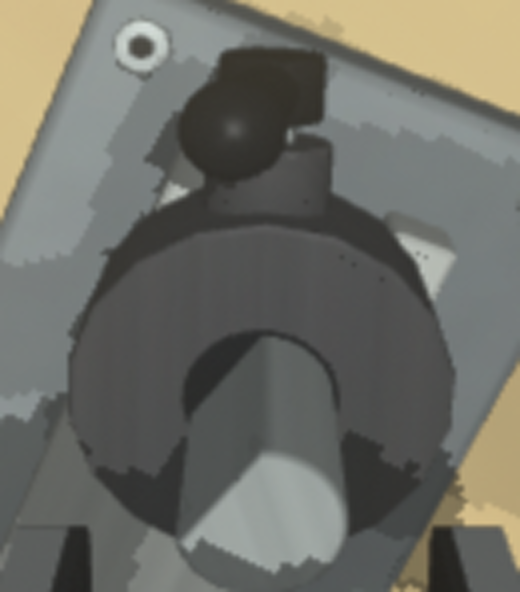

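```bash
cat >> h.py <<'E'
def turn(n,psi0,psi1,jaw=-90,z=48,steps=4,strength=80):
    """grip collar with jaws at psi0+jaw (deg, base frame), turn to psi1"""
    x,y,a=POST[n]; f=lambda p: a+np.radians(p+jaw)
    r.move_pose([x,y,135],down(f(psi0))); r.set_gripper(0.88)
    go([x,y,125],rate=150); go([x,y,z],rate=120,tol=1.0)
    r.set_gripper(0,strength); s=r.read_state(); print("grip",s["opening"],s["tcp_pos"].round(1),s["wrist_force"].round(1))
    p=s["tcp_pos"]
    for i in range(1,steps+1):
        ph=f(psi0+(psi1-psi0)*i/steps); r.move_straight([x,y,z],down(ph),rate=100); s=r.read_state(); print(i,s["wrist_force"].round(1),s["moment"].round(2),s["tcp_pos"].round(1),s["clock"])
    r.dwell(.2); print("phi err",np.degrees(phi_now()-ph))
    r.set_gripper(0.88); r.move_straight([x,y,135],rate=200); 
E
python3 - <<'E'
from h import *
turn("L",23,23+54.5)
snap("wrist","t1"); hubpix(cam("wrist"),"L",[70,75,80]); print(r.read_state()["clock"],phi_now())
im=cv2.imread("pics/t1_raw.png"); cv2.imwrite("pics/t1z.png",cv2.resize(im[150:330,240:390],None,fx=4,fy=3.3,interpolation=cv2.INTER_CUBIC))
E
```

```text
grip 0.6080531514718922 [610.7 256.7  48.5] [-2.3  0.   4.3]
1 [-2.7 -0.3  5.5] [0.01 0.55 0.27] [610.7 256.7  48.5] 30.7333
2 [-2.2  0.   5.3] [0.06 0.56 0.2 ] [610.7 256.8  48.5] 31.125
3 [-2.2  0.1  4.8] [0.09 0.6  0.14] [610.6 256.8  48.5] 31.5167
4 [-2.8 -0.   3.7] [0.03 0.66 0.17] [610.5 256.8  48.5] 31.9083
phi err -0.06752044526183944
70 [326.7 182.6] ball [328.7 194.2] stub30 [323.3 206.7]
75 [319.9 182. ] ball [320.7 193.6] stub30 [318.8 206.3]
80 [313.1 182. ] ball [312.7 193.5] stub30 [314.2 206.3]
33.1 -0.10423258401455479
```

View pics/t1z.png

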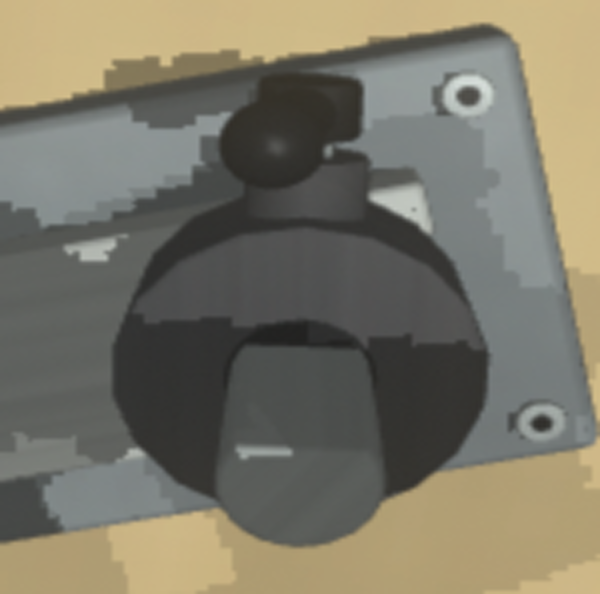

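View pics/t1.png

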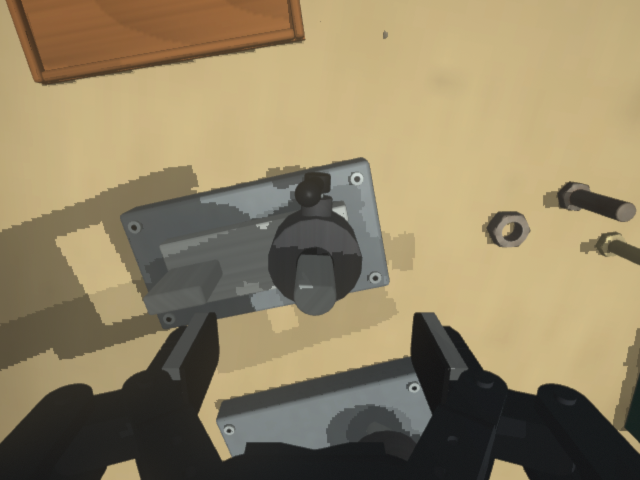

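```bash
cat >> h.py <<'E'
def tighten(n,psi=None,ur=46,fz=9):
    x,y,a=POST[n]; psi=np.degrees(FL[n]) if psi is None else psi
    w=a+np.radians(psi); u=np.array([np.cos(w),np.sin(w)]); t=np.array([-u[1],u[0]])
    P=lambda s,z: np.array([*(np.array([x,y])+ur*u+s*t),z])
    ph=w-np.pi/2
    r.set_gripper(0); r.move_pose(P(-30,140),down(ph)); go(P(-30,70),rate=150,tol=1.5)
    f0=r.read_state()["wrist_force"]
    for s_,z in ((-16,70),(-8,70),(0,70),(6,69),(12,67),(18,65),(22,64)):
        r.move_straight(P(s_,z),rate=80); s=r.read_state(); print(s_,z,(s["wrist_force"]-f0).round(1))
    z=64
    while z>58:
        z-=0.7; r.move_straight(P(22,z),rate=30); r.dwell(.05); s=r.read_state(); f=(s["wrist_force"]-f0)[2]
        print(round(z,1),s["tcp_pos"][2].round(1),round(f,1))
        if f>fz: break
    r.move_straight(P(22,140),rate=200); print("clock",r.read_state()["clock"])
E
python3 - <<'E'
from h import *
tighten("L",76)
x,y,a=POST["L"]
r.move_pose([x-15,y,200],down(a-np.pi/2)); snap("wrist","l1"); hubpix(cam("wrist"),"L",[70,75,80])
E
```

```text
-16 70 [-0.5 -0.4 -0.8]
-8 70 [0.6 0.9 0.1]
0 70 [ 1.  -1.6  0.8]
6 69 [3.2 0.  1.4]
12 67 [1.4 0.1 0.8]
18 65 [0.3 0.2 1.4]
22 64 [ 0.4 -0.2  1.3]
63.3 63.0 1.5
62.6 62.3 1.1
61.9 61.8 2.1
61.2 61.1 1.6
60.5 60.5 2.2
59.8 60.2 5.5
59.1 60.0 7.8
58.4 59.9 9.9
clock 40.4833
70 [260.4 186.4] ball [253.6 195.5] stub30 [278.6 192.9]
75 [259.1 191.4] ball [252.1 201.1] stub30 [277.6 196.3]
80 [258.2 196.4] ball [251.1 206.7] stub30 [276.9 199.7]
```

View pics/l1.png

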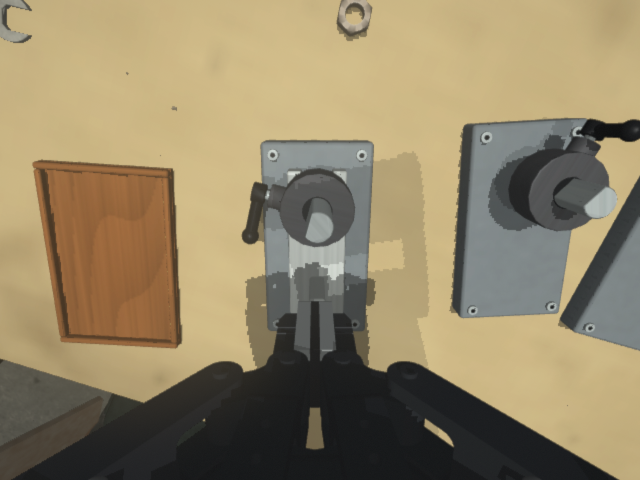

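```bash
cat >> h.py <<'E'
def fetch(n,off=78.,z=51.6):
    x,y,a=POST[n]; o=down(a-np.pi/2)
    r.set_gripper(0.45); r.move_pose(gpose(n,0,140,off),o); go(gpose(n,0,z,off),rate=150,tol=1.0)
    r.set_gripper(0,80); s=r.read_state(); print("grip",s["opening"],s["tcp_pos"].round(1),gpose(n,0,z,off).round(1))
    f0=s["wrist_force"]
    for b in (20,40,62):
        r.move_straight(gpose(n,b,z+.4,off),rate=80); s=r.read_state(); print(b,(s["wrist_force"]-f0).round(1),s["opening"])
    r.move_straight(gpose(n,62,100,off),rate=150)
E
python3 - <<'E'
from h import *
for n in "MR":
    d=np.load(f"w_{n}.npz"); c=(d["K"],d["R"],d["t"]); print(n); hubpix(c,n,[-40,-30,-20,-10],z=66)
fetch("L"); print(r.read_state()["clock"])
n="M"; a=POST[n][2]; o=down(a-np.pi/2)
r.move_pose(gpose(n,62,110),o); go(gpose(n,58,53.2),o); s=r.read_state(); print(s["tcp_pos"],gpose(n,58,53.2),s["opening"],s["clock"])
snap("wrist","i3")
E
```

```text
M
-40 [335.5 148.6] ball [337.9 152.3] stub30 [326.5 164. ]
-30 [326.8 144.4] ball [328.2 147.6] stub30 [320.6 161.2]
-20 [317.4 141.7] ball [317.8 144.7] stub30 [314.3 159.5]
-10 [307.8 140.8] ball [307.  143.7] stub30 [307.8 158.9]
R
-40 [353.  165.2] ball [357.4 170.9] stub30 [339.4 176.4]
-30 [346.5 158.3] ball [350.1 163.2] stub30 [334.9 171.8]
-20 [338.7 152.6] ball [341.5 156.9] stub30 [329.7 168. ]
-10 [330.  148.4] ball [331.8 152.2] stub30 [323.8 165.2]
grip 0.12592318285987197 [533.4 247.8  51.6] [533.3 247.7  51.6]
20 [-0.7 -0.3 -1.3] 0.13088478927781988
40 [-0.1 -0.6 -3.4] 0.12777883574392543
62 [-0.5 -0.3 -3.1] 0.12966546701444207
46.3083
[511.49933081  68.1052572   53.3076525 ] [511.43010117  67.68918608  53.2       ] 0.1268390651521068 47.825
```

View pics/i3.png

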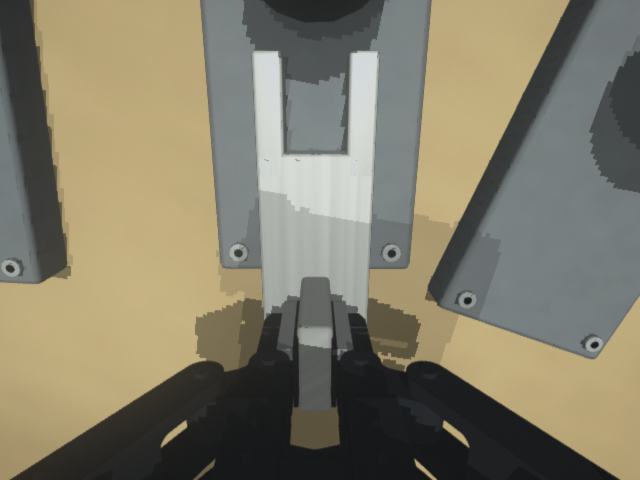

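```bash
cat >> h.py <<'E'
def press(n,phi,fmax=25,z0=92):
    x,y,a=POST[n]; r.move_pose([x,y,150],down(phi)); r.set_gripper(0.40)
    go([x,y,122],rate=150); r.move_straight([x,y,z0],rate=100); r.dwell(.1); f0=r.read_state()["wrist_force"][2]; z=z0
    L=[]
    while z>60:
        z-=3 if z>73 else 1.5; r.move_straight([x,y,z],rate=40); s=r.read_state(); f=s["wrist_force"][2]-f0; L.append((z,float(round(s["tcp_pos"][2],1)),float(round(f,1))))
        if f>fmax: break
    print(L); r.move_straight([x,y,130],rate=200)
E
python3 - <<'E'
from h import *
if insert("M"):
    lower_release(); print(r.read_state()["clock"])
    press("M",POST["M"][2]+np.radians(-120)); print(r.read_state()["clock"],phi_now())
    snap("wrist","p2"); c=cam("wrist"); x,y,a=POST["M"]; print(proj(c,[x,y,71]),proj(c,[x,y,113])); hubpix(c,"M",[-40,-35,-30,-25,-20])
    im=cv2.imread("pics/p2_raw.png"); cv2.imwrite("pics/p2z.png",cv2.resize(im[160:330,240:390],None,fx=4,fy=3.5,interpolation=cv2.INTER_CUBIC))
E
```

```text
40 [ 0.1  0.7 -0.3] [529.5  70.8  53.3]
28 [ 0.1  0.8 -0.3] [541.   72.8  53.2]
18 [0.1 0.5 0.2] [550.9  74.5  53.3]
10 [0.7 0.6 0.8] [558.8  75.9  53.3]
4 [ 0.7 -0.1  0.1] [564.9  77.   53.3]
0 [ 0.4  1.  -0.6] [568.8  77.7  53.3]
lowered [569.   77.7  51.5] dF 8.0
51.9417
[(89, 89.2, 1.3), (86, 85.7, 1.1), (83, 82.6, 1.7), (80, 80.3, 1.5), (77, 77.6, 5.3), (74, 74.4, 4.9), (71, 71.3, 5.7), (69.5, 70.2, 6.9), (68.0, 70.2, 12.1), (66.5, 70.2, 18.1), (65.0, 70.2, 22.5), (63.5, 70.1, 28.4)]
58.0917 -1.9213384051683546
[313.4533138  266.62402352] [313.29461935 301.6675006 ]
-40 [327.4 183. ] ball [329.7 195.2] stub30 [322.8 207.6]
-35 [320.4 182.1] ball [321.6 194.2] stub30 [318.1 207. ]
-30 [313.4 181.7] ball [313.3 193.8] stub30 [313.5 206.8]
-25 [306.4 182.1] ball [305.1 194.2] stub30 [308.8 207. ]
-20 [299.5 183. ] ball [296.9 195.2] stub30 [304.2 207.6]
```

View pics/p2z.png

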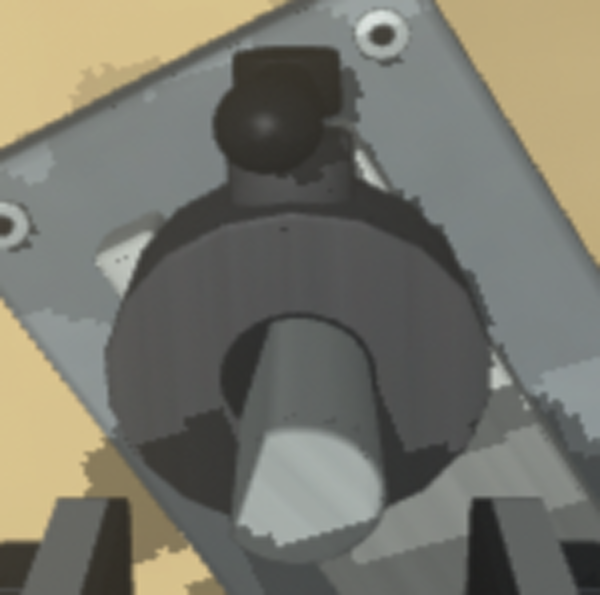

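```bash
python3 - <<'E'
from h import *
turn("M",-30,43.2,steps=5)
snap("wrist","t2"); print(r.read_state()["clock"],phi_now()); c=cam("wrist"); x,y,a=POST["M"]; print(proj(c,[x,y,71]));hubpix(c,"M",[40,45,50])
im=cv2.imread("pics/t2_raw.png"); cv2.imwrite("pics/t2z.png",cv2.resize(im[150:330,240:390],None,fx=4,fy=3.3,interpolation=cv2.INTER_CUBIC))
E
```

```text
grip 0.6061188858699028 [645.4  91.   48.6] [-2.3 -0.1  4.4]
1 [-3.   0.3  6.1] [-0.03  0.45  0.2 ] [645.4  91.1  48.6] 61.75
2 [-3.2  0.4  6.1] [0.01 0.52 0.18] [645.4  91.2  48.6] 62.1583
3 [-2.6  0.4  4.7] [0.06 0.48 0.14] [645.4  91.2  48.6] 62.5667
4 [-4.  -1.   6.2] [0.07 0.45 0.14] [645.3  91.3  48.6] 62.975
5 [-3.8  0.6  5.6] [0.06 0.51 0.17] [645.3  91.3  48.5] 63.3833
phi err -0.08568330183727095
64.575 -0.6439855498643408
[316.2209413  264.18113498]
40 [320.6 181.6] ball [321.6 193.1] stub30 [319.2 205.9]
45 [313.8 181.5] ball [313.5 193. ] stub30 [314.6 205.9]
50 [307. 182.] ball [305.6 193.6] stub30 [310.  206.2]
```

View pics/t2z.png

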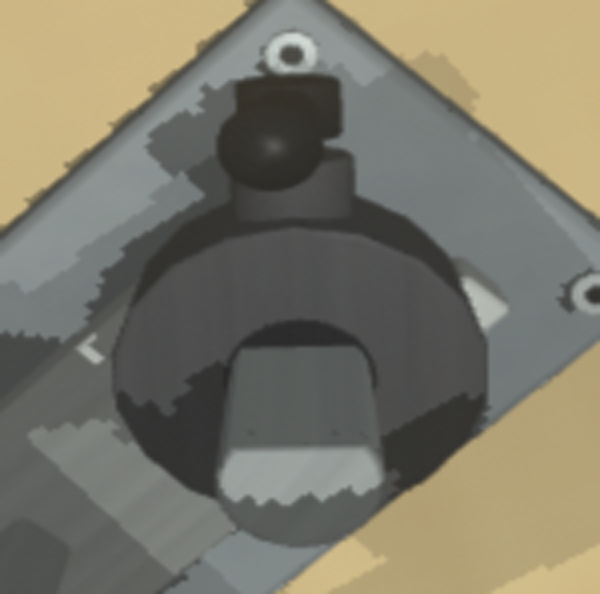

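```bash
python3 - <<'E'
from h import *
tighten("M",45)
x,y,a=POST["M"]
r.move_pose([x-15,y,200],down(a-np.pi/2)); snap("wrist","l2"); hubpix(cam("wrist"),"M",[45])
E
```

```text
-16 70 [-0.  -0.   0.8]
-8 70 [ 1.  -0.3  0.2]
0 70 [2.5 0.  0.6]
6 69 [ 3.5 -2.6  0.8]
12 67 [ 3.  -0.1  1.9]
18 65 [ 3.  -0.   1.5]
22 64 [1.9 0.5 3.3]
63.3 63.0 2.9
62.6 62.4 2.1
61.9 61.8 2.2
61.2 61.1 3.0
60.5 60.5 3.1
59.8 60.2 4.1
59.1 60.0 7.9
58.4 59.9 9.5
clock 71.9583
45 [275.5 163.9] ball [270.3 170.3] stub30 [289.5 177.7]
```

View pics/l2.png

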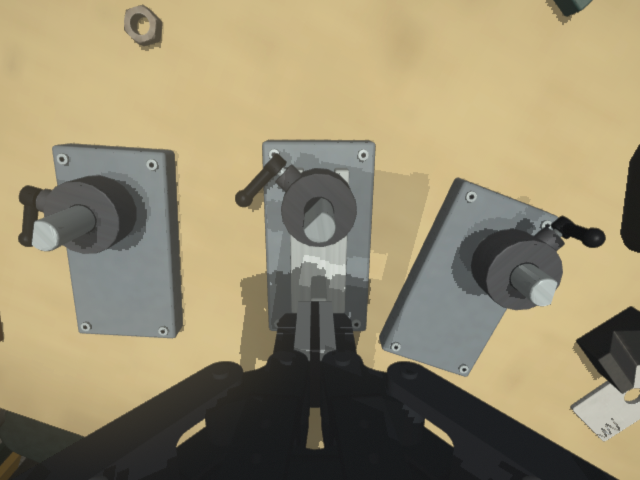

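```bash
python3 - <<'E'
from h import *
fetch("M"); print(r.read_state()["clock"])
n="R"; a=POST[n][2]; o=down(a-np.pi/2)
r.move_pose(gpose(n,62,110),o); go(gpose(n,58,53.2),o); s=r.read_state(); print(s["tcp_pos"],gpose(n,58,53.2),s["opening"],s["clock"])
snap("wrist","i4")
E
```

```text
grip 0.12919299826082595 [568.6  77.7  51.6] [568.6  77.7  51.6]
20 [ 0.4 -0.1 -1. ] 0.12437020151252515
40 [ 0.8  0.1 -0.4] 0.12851261478737874
62 [ 0.9  1.  -2.1] 0.12576952936679786
77.35
[494.34161802 -34.78549993  53.18897258] [494.24882937 -35.11963202  53.2       ] 0.13174229763464915 78.6167
```

View pics/i4.png

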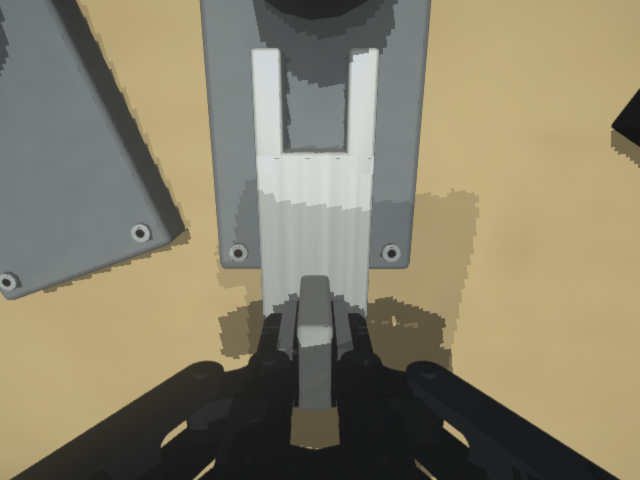

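```bash
python3 - <<'E'
from h import *
if insert("R",off=79):
    lower_release(); print(r.read_state()["clock"])
    press("R",POST["R"][2]+np.radians(68)); print(r.read_state()["clock"],phi_now())
    snap("wrist","p3"); c=cam("wrist"); x,y,a=POST["R"]; print(proj(c,[x,y,71]),proj(c,[x,y,113])); hubpix(c,"R",[-40,-35,-30,-25,-20])
    im=cv2.imread("pics/p3_raw.png"); cv2.imwrite("pics/p3z.png",cv2.resize(im[200:400,240:390],None,fx=4,fy=3,interpolation=cv2.INTER_CUBIC))
E
```

```text
40 [-0.3 -1.6  0.2] [511.4 -38.3  53.4]
28 [-0.2 -1.3 -0.7] [522.9 -40.3  53.3]
18 [ 0.5 -0.6 -0.7] [532.7 -42.1  53.3]
10 [ 0.1 -0.5 -1.2] [540.6 -43.5  53.3]
4 [-0.6 -0.9 -1.2] [546.7 -44.6  53.3]
0 [ 0.2 -0.7 -0.8] [550.6 -45.3  53.3]
lowered [550.8 -45.3  51.5] dF 7.3
82.725
[(89, 89.2, 0.2), (86, 85.9, -0.6), (83, 83.3, 3.0), (80, 80.3, 3.1), (77, 77.1, 1.8), (74, 74.0, 2.6), (71, 71.0, 2.2), (69.5, 70.2, 6.5), (68.0, 70.2, 10.9), (66.5, 70.2, 17.9), (65.0, 70.1, 22.9), (63.5, 70.0, 29.4)]
90.625 1.008844426098836
[315.18619363 271.0057114 ] [315.30846226 306.32762399]
-40 [293.2 324.6] ball [289.9 356.7] stub30 [299.9 305.2]
-35 [299.2 326.1] ball [296.8 358.4] stub30 [304.1 306.3]
-30 [305.2 327.1] ball [303.8 359.5] stub30 [308.3 307. ]
-25 [311.4 327.6] ball [310.9 360.1] stub30 [312.5 307.4]
-20 [317.6 327.7] ball [318.  360.1] stub30 [316.8 307.4]
```

View pics/p3.png

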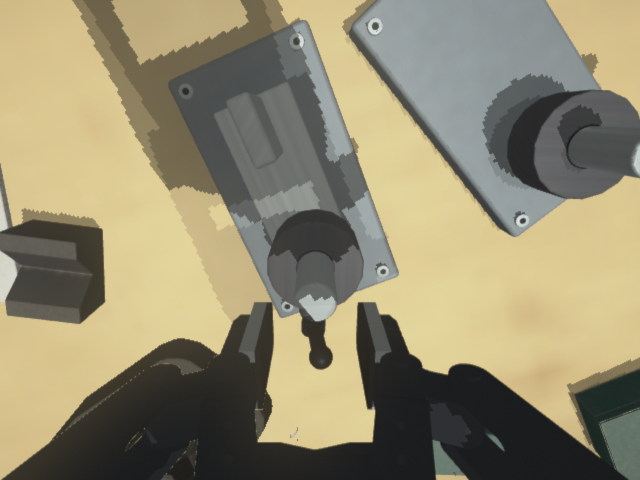

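```bash
python3 - <<'E'
from h import *
x,y,a=POST["R"]; r.move_pose([x,y,135],down(a+np.radians(-112)))
snap("wrist","p4"); c=cam("wrist"); print(proj(c,[x,y,71])); hubpix(c,"R",[-30,-25,-20,-15]); print(r.read_state()["clock"])
im=cv2.imread("pics/p4_raw.png"); cv2.imwrite("pics/p4z.png",cv2.resize(im[160:330,240:390],None,fx=4,fy=3.5,interpolation=cv2.INTER_CUBIC))
E
```

```text
[314.63795505 264.43951235]
-30 [325.5 183.3] ball [327.3 194.8] stub30 [321.9 207.2]
-25 [318.7 182.6] ball [319.4 194.1] stub30 [317.4 206.7]
-20 [312.  182.6] ball [311.5 194. ] stub30 [312.9 206.7]
-15 [305.2 183.1] ball [303.6 194.6] stub30 [308.4 207. ]
93.375
```

View pics/p4z.png

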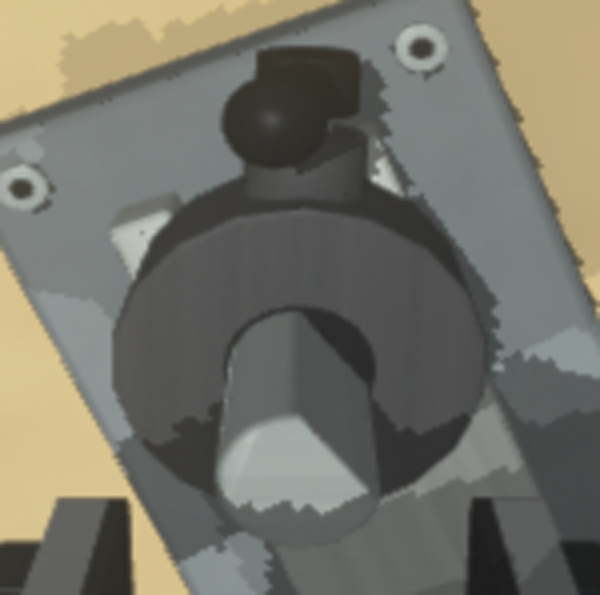

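```bash
python3 - <<'E'
from h import *
turn("R",-22,-73.3,jaw=90)
x,y,a=POST["R"]; r.move_pose([x-15,y,190],down(a-np.pi/2))
snap("wrist","t3"); c=cam("wrist"); print(proj(c,[x,y,71])); hubpix(c,"R",[-85,-80,-75,-70,-65]); print(r.read_state()["clock"])
im=cv2.imread("pics/t3_raw.png"); cv2.imwrite("pics/t3z.png",cv2.resize(im[140:290,250:400],None,fx=4,fy=4,interpolation=cv2.INTER_CUBIC))
E
```

```text
grip 0.6068012706327248 [628.1 -59.1  48.5] [-2.3  0.8  4.4]
1 [-2.7  0.5  4.8] [ 0.08  0.48 -0.21] [628.1 -59.2  48.5] 99.35
2 [-3.6  0.4  6. ] [ 0.05  0.51 -0.22] [628.  -59.3  48.5] 99.725
3 [-3.3 -0.8  5.6] [ 0.06  0.57 -0.17] [627.9 -59.3  48.6] 100.1
4 [-3.8  1.   5.9] [-0.02  0.63 -0.2 ] [627.8 -59.4  48.5] 100.475
phi err 0.08968507930836946
[310.72859665 215.17991155]
-85 [371.8 205. ] ball [379.2 216.6] stub30 [352.4 206.6]
-80 [371.4 199.8] ball [378.7 210.8] stub30 [352.  203.1]
-75 [370.4 194.6] ball [377.7 205. ] stub30 [351.3 199.6]
-70 [369.  189.5] ball [376.2 199.3] stub30 [350.3 196.1]
-65 [367.2 184.5] ball [374.1 193.7] stub30 [349.  192.8]
103.2917
```

View pics/t3z.png

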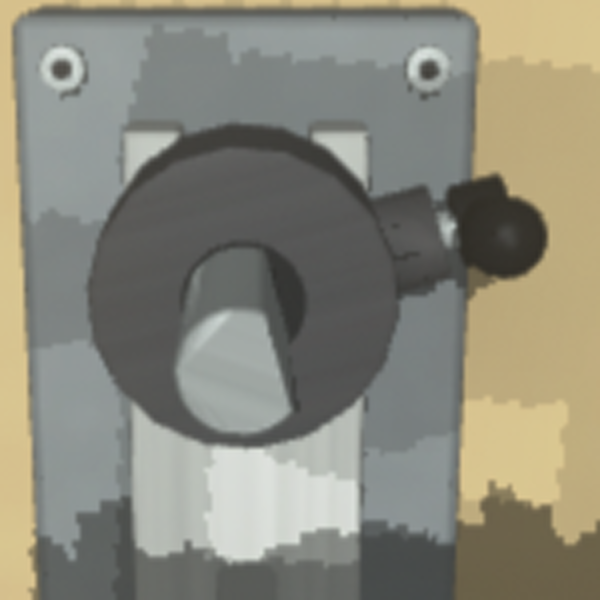

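```bash
sed -i 's/ph=w-np.pi\/2$/ph=w-np.pi\/2 if psi>-60 else w+np.pi\/2/' h.py; python3 - <<'E'
from h import *
tighten("R",-75)
x,y,a=POST["R"]
r.move_pose([x-15,y,200],down(a-np.pi/2)); snap("wrist","l3"); hubpix(cam("wrist"),"R",[-75]); print(r.read_state()["clock"])
E
```

```text
-16 70 [ 0.8  0.8 -0.3]
-8 70 [-0.9  0.3 -0.5]
0 70 [-3.1 -0.4 -0. ]
6 69 [-1.9  0.4  0.7]
12 67 [-2.   0.4  1.7]
18 65 [-0.3  0.7  2. ]
22 64 [0.6 0.3 2.9]
63.3 63.7 2.7
62.6 63.0 2.0
61.9 62.1 3.0
61.2 61.2 2.8
60.5 60.5 3.4
59.8 60.2 5.0
59.1 60.0 7.8
58.4 59.9 8.9
57.7 59.8 10.9
clock 112.3167
-75 [368.5 192. ] ball [375.3 201.7] stub30 [350.  196.9]
114.0167
```

View pics/l3.png

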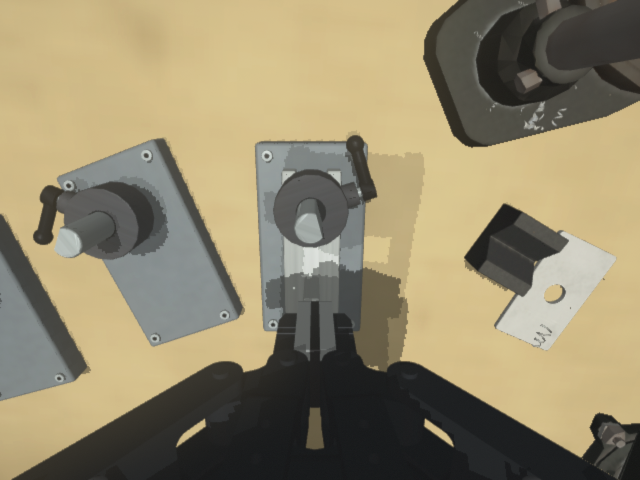

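```bash
python3 - <<'E'
from h import *
fetch("R",off=79); s=r.read_state(); print(s["clock"],s["opening"])
p=s["tcp_pos"]; r.move_straight([p[0]-10,p[1],175],rate=200)
o=down(0.05-np.pi/2); r.move_pose([487.8,431.1,150],o); go([487.8,431.1,90],o,rate=150)
print(r.read_state()["tcp_pos"],r.read_state()["opening"]); snap("wrist","b1")
E
```

```text
grip 0.129790422053589 [550.4 -45.3  51.6] [550.3 -45.2  51.6]
20 [ 0.5  1.1 -1.1] 0.12862926569337027
40 [-0.2  0.9 -2. ] 0.1279698570726648
62 [ 0.9  1.5 -1.3] 0.13205861257417667
118.6417 0.12696657428347966
[487.81585478 431.01903659  89.81832605] 0.12723202091709454
```

View pics/b1.png

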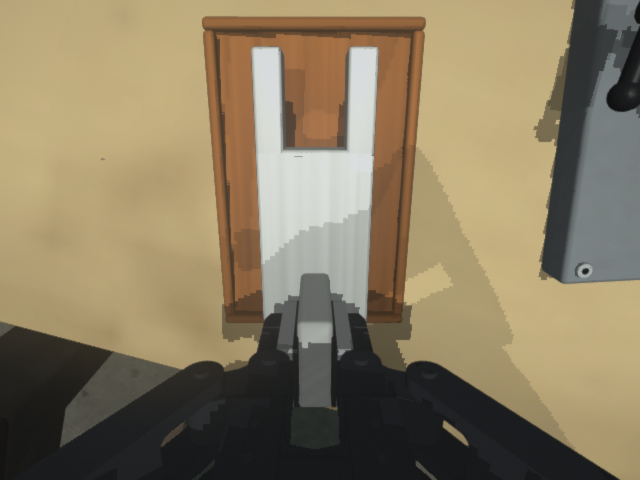

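Aligned over the tray; lower and release, then recheck everything.

```bash
python3 - <<'E'
from h import *
r.move_straight([487.8,431.1,36],rate=100)
lower_release(7); print(r.read_state()["clock"])
r.move_pose([500,425,240],down(-np.pi/2)); im,c=snap("wrist","f1"); 
for uvz in ((0,0,0),): pass
np.savez("f1.npz",K=c[0],R=c[1],t=c[2])
r.move_pose([600,180,300],down(-np.pi/2)); snap("wrist","f2")
x,y,a=POST["L"]; c=cam("wrist"); 
r.move_pose([480,330,380],down(-np.pi/2)); snap("side","f3",(220,160,400,340),3); snap("top","f4",(110,175,430,330),2.5); print(r.read_state()["clock"])
E
```

```text
lowered [487.9 431.2  32.6] dF 6.0
126.375
129.0417
```

View pics/f1.png

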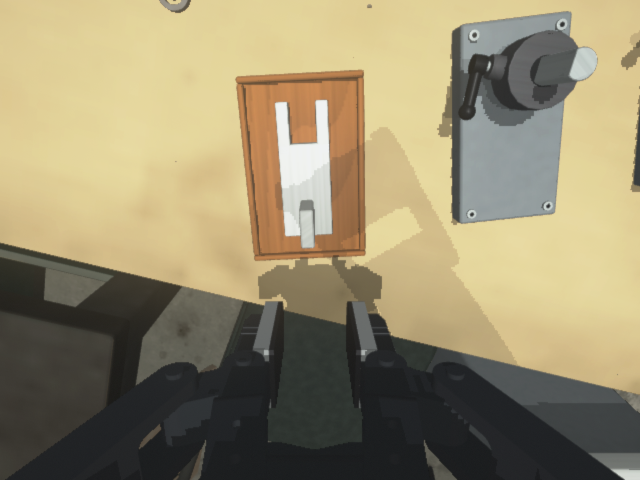

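View pics/f2.png

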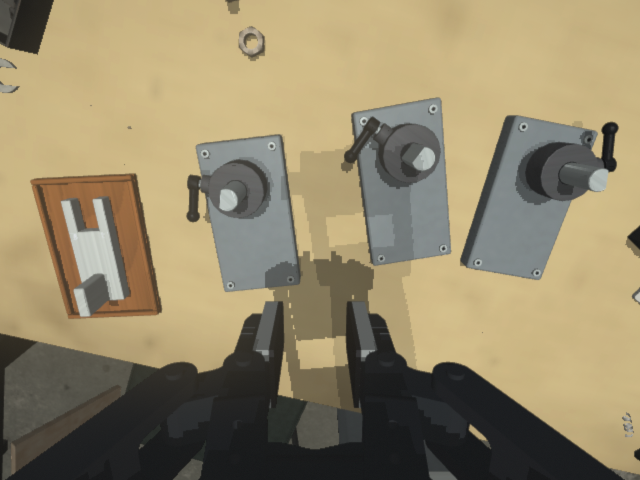

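View pics/f3.png

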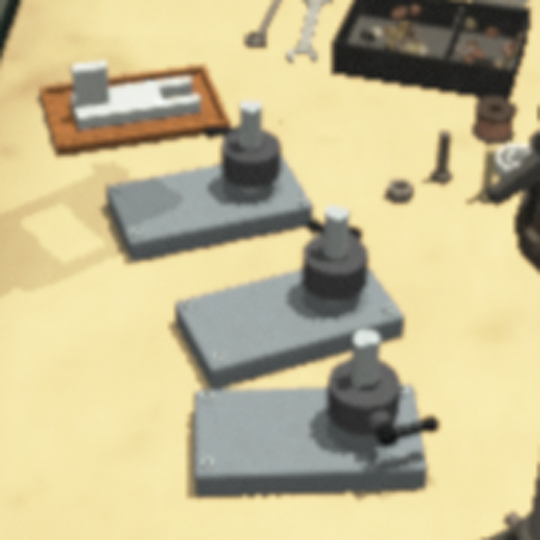

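```bash
python3 - <<'E'
from h import *
d=np.load("f1.npz"); c=(d["K"],d["R"],d["t"])
tip=(onz(c,(281,102),22)+onz(c,(322,100),22))/2; tail=(onz(c,(284,236),22)+onz(c,(331,234),22))/2
tr=np.mean([onz(c,u,14) for u in ((237,78),(363,71),(365,256),(257,259))],0); print(tip,tail,(tip+tail)/2-tr)
snap("top","f5",(110,175,430,330),2.5); print(r.hand_in())
E
```

```text
[591.44484166 435.69161709  22.        ] [470.37183036 431.19907411  22.        ] [2.09254664 0.87107004 8.        ]
the job is handed in; nothing more can be done
None
```

View pics/f5.png

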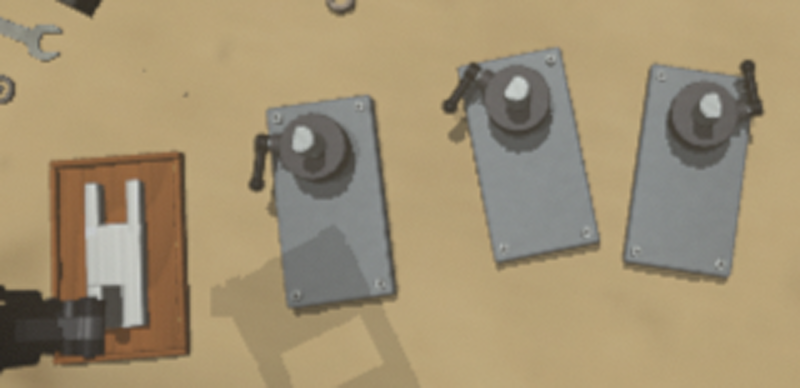

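All three posts were there: a on the left, c in the middle and b on the right. I set and tightened all three collars, returned the gauge to its tray, and handed the job in at about 129 s of the 210 s allowed.

For each post I slid the gauge under the collar and pressed the collar down until it stopped on the gauge. I then turned it to the flat and swung the lever over with the gauge still underneath.

**What the last checks showed:**
- **Collar height:** each press stopped hard at the same tool height (70.0–70.1 mm). I did not measure the heights again after taking the gauge out.
- **Set screws:** pictures taken after turning showed each screw within about 2° (0.03 rad) of the middle of its flat.
- **Levers:** each came up against its stop at about 60 mm tool height, and the final pictures show all three level.
- **Gauge:** it lies flat with its tab up, about 2 mm from the tray's centre.
- **Other things on the bench:** I saw no sign that the V-block, the plate or the nut had moved, but I did not measure their positions.

No check failed or disagreed. I did not notice a knock to the gauge or a slackened grip during the run. The gripper was clear of everything when I handed in.

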